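# Uncap the mould-oil sprayer: lift off the hood, find the cap's hand, hold the cap

## Robot

A 7-joint arm with a two-finger parallel gripper is mounted at the origin on a cart in front of the work surface, level with it; the furniture and walls round the work are solid. World frame = base frame: x ahead of the robot, y to its left, z up, the work surface at z = 0. Lengths are in m, angles in rad, forces in N, time in s.
With the tool pointing down it reaches from about 0.425 to 0.925 m from the base axis. Payload 6.8 kg.
Tool frame: the origin (TCP) lies on the centre line of the jaws, within the pads' length; the fingertips stand 8 mm ahead of it and the grasp point (between the pads) lies 11 mm behind it (bot.tips_ahead is the distance from the TCP to the fingertips, in m); z points along the fingers, y is the line along which they close (so a half turn about z gives the same grasp; the last joint's range is limited). The gripper opens to 85 mm and grips with 20 to 120 N. Pads are 22 mm wide; open, the fingers measure 114 mm over their backs; the gripper's body (76 mm by 85 mm) begins 54 mm behind the grasp point. The pads swing forward as they close: fully open they stand 13 mm farther back than shut.
Start: joints at [1.186, 0.477, 0.022, 1.555, -0.011, 1.109, -0.083], TCP at [0.184, -0.649, 0.239] pointing down, gripper open.
Joint ranges: [-2.96, 2.96], [-0.34, 2.1], [-1.41, 1.46], [0.24, 2.44], [-1.37, 4.51], [0.17, 1.92], [-2.96, 2.96]. Speed limits (rad/s): [2.39, 2.39, 3.14, 3.14, 3.14, 3.14, 3.14].

## Interface

Orientations are given as a unit quaternion [w, x, y, z].
In Python, from station import bot gives the robot as it stands.
- The arm moves only by the tool send_rows, never from a script. Its argument "deltas" is text: rows parted by semicolons, each of 4 numbers parted by spaces: the shift along the tool's x, y, z in m, then the turn about the tool's z in degrees. In form: x y z spin; .... A call has 1 to 5 rows; each row is the pose to reach, as a shift and turn from the pose commanded when the call began, along the tool's axes at that moment; what a row does not reach only later rows make up. A row lasts 1/10 s, in which the tool goes at most 50 mm and 8.59 degrees, less where a joint would pass 70% of its speed; a pose out of reach is approached as far as the arm can. A call with a gripper value outside its range is refused whole. "claw" is the opening, from 0 (shut) to 1 (fully open), set as the call begins (left out, the last holds). The fingers move at their own pace and stop on an object; "force" is the grip in N (left out, the last holds). Time passes only in rows, so rows that repeat a pose let the fingers close. It gives the time, the measured TCP pose, the force, the opening and the grip force at its end, in the units of the state.
- bot.get_obs(): the state, without advancing time (a new reading comes with each control period).
- bot.read_camera(name): name is "scene" or "top" or "wrist"; returns a dict with "img" (480x640x3 uint8, red, green, blue), "depth" (480x640 float32, m along the optical axis (not along the pixel's ray), 0 where there is no reading), "fx", "fy", "cx", "cy" (pixels), "camera_from_world" (4x4, takes a point from world to camera coordinates). Camera axes: x right, y up, looking along -z (the intrinsics and any distortion apply to the point x, -y, -z); pixel columns grow to the right and rows downward; lengths in m; the calibration is good to about 2 mm. A picture is of the moment at which its call begins.
- bot.hand_in(): hands the job in; it is judged then, once.
Trained networks look in a picture, given as the dict that the camera call returned (one of the last four; its "shot" number tells which), for a name from the list of things; names that differ only in an ending like _2 or _b are one class to them, and where a whole thing is asked for, a point or a joint stands for the part that bears it (a point fixed in the world has none). Each returns a list of dicts, best first, with "confidence" (0 to 1); they miss things now and then, are a little off and sometimes report something else, mostly with a low value. They report only what shows in the picture. A call takes as long as a camera call.
- bot.masks_of(picture, query): "mask" (480x640 bool, what is visible of it).
- bot.landmark_of(picture, query): "xyz" ([x, y, z] in m, in world coordinates, good to about 4 mm: a listed point, or the origin of a listed thing).
The state is a dict: "t": time; "q": joint angles; "joint_vel": joint speeds; "joint_torque": joint torques, N m; "eef_pos": TCP position; "tool_rot": TCP orientation; "contact_force": force on the tool from outside, world axes, zero at the start; "torque": the same for the moment, N m; "gripper_width": opening from 0.0 (shut) to 1.0 (fully open); "grasp_force": force on a finger pad.
Only numpy, scipy, OpenCV 4.12 (cv2) and the standard library are available. Lean on these libraries where they do the work, as an engineer would, in place of code of your own. Each camera call takes 0.05 s, during which the arm holds its last target. There are 200 camera calls.

## Task

Lift the yellow dust hood off the sprayer by its handle and stand it upright, wholly on the round black rubber mat. Then open the red filler cap under it: caps of this kind are made in both hands, so feel out which way this one loosens (if it stops short one way, try the other), turn it loose and lift it off. Finish while still holding the cap in the gripper, raised about 10 cm above its seat; do not put it down, and do not disturb the oil bottle, line reel and tape measure standing about.

Things in the scene. Friction and masses are not known exactly. Their poses are not given: they have to be found in the camera images.
- sprayer: Sprayer fixed to the bench: green tank, 110 mm across, flat shoulder 66 mm above the bench, from which a 52 mm wide steel neck rises on the tank's axis to 92 mm. +x points from the tank to a grey pump box (70 x 78 mm, 107 mm high with gauge; centre 106 mm from the tank's axis). Origin on the tank's axis at bench height.
- cap_grip (a point): Red filler cap on the neck, at first under the hood: disc 60 mm across, 8 mm thick, with an upright wing on top (46 long, 14 thick, 30 high) to pinch across its 14 mm. Point on the cap's axis at mid-wing, 15 mm above the disc and 15 below the wing's top; seated, 115 mm above the bench. x along the wing, z up. At the start x is within 5 degrees of the sprayer's x.
- hood_grip (a point): Yellow dust hood's handle: middle of the straight black grip bar (42 mm long, 13 x 13 mm in section) on the hood's axis, 111 mm above the rim on which the hood stands, with 32 mm of free height under the bar. x along the bar, z up.
- mat: Round black rubber mat, 190 mm in diameter, 5 mm thick, fixed on the bench; origin at its centre, at bench height. Place for the hood.
- oil_mid (a point): Bystander, loose: cream-coloured bottle with red top, 59 mm in diameter, 170 mm high, standing; point half-way up. Leave alone.
- reel_mid (a point): Bystander, loose: reel of pink line with black flanges, 55 mm in diameter, 54 mm high, standing; point half-way up. Leave alone.
- measure_mid (a point): Bystander, loose: yellow tape measure, 36 x 86 x 64 mm high; point half-way up. Leave alone.
- hood: Yellow dust hood (about 120 g), a cup upside down, 86 mm across, 72 mm high without its handle; origin at the centre of the rim it stands on. It starts on the tank's shoulder over the cap: raise it 70 mm or more before moving it aside.
- cap: The same cap (about 60 g), origin 23 mm below cap_grip. Quarter-turn thread of hidden hand: the wrong way it meets a hard stop after 7 to 17 degrees; the right way it turns with under 0.4 N m 55 to 65 degrees to a stop, without rising, and within 10 degrees of that stop lifts straight out (19 mm stem with cross-bar below the disc). Elsewhere it cannot be raised.

How it is judged:
By the outcome, as a careful person would: the job done as asked, in the order asked, and still so for the second after the job is handed in, while the arm keeps its last pose, push and grip.
It also fails if it takes over 64 s, if anything falls off the work surface, if the arm or the gripper's body presses on something with over 40 N, if the wrist force passes 120 N, or if a joint passes its speed limit or range.

## Working session

There is one attempt and no reset: what is moved stays moved. The work goes in short steps, Python scripts to look and compute and a tool call to move; the robot and the scene stay as the last step left them, time stands still between calls to the robot, and variables do not carry over. Pictures are saved under pics/ and viewed, at most 10 in all, crops included, and the job is handed in when it is done.

Besides the shell and the picture viewer there is one more tool, called after ">>>" in YAML: its name, and indented under it one key for each argument. send_rows: Moves the arm, as the interface text tells. Its arguments: {"type":"object","properties":{"deltas":{"type":"string"},"claw":{"type":"number"},"force":{"type":"number"}},"required":["deltas"]}

```bash
ls; mkdir -p pics
cat > h.py <<'E'
import numpy as np, cv2
from station import bot
def world(p,mask=None):
    d=p["depth"]; v,u=np.nonzero((d>0)&(mask if mask is not None else True))
    z=d[v,u]; X=np.stack([(u-p["cx"])/p["fx"]*z,-(v-p["cy"])/p["fy"]*z,-z,np.ones_like(z)])
    return (np.linalg.inv(p["camera_from_world"])@X)[:3].T
def px(p,w):
    c=p["camera_from_world"]@np.append(w,1); return p["cx"]-c[0]/c[2]*p["fx"], p["cy"]+c[1]/c[2]*p["fy"]
E
python3 - <<'E'
from h import *
np.set_printoptions(precision=4,suppress=True)
o=bot.get_obs(); print(o["eef_pos"],o["tool_rot"],o["t"],o["gripper_width"])
ims=[]
for c in ["scene","top"]:
    p=bot.read_camera(c); ims.append(p["img"])
    for n in ["sprayer","hood_grip","mat","oil_mid","reel_mid","measure_mid","hood"]:
        for r in bot.landmark_of(p,n)[:2]: print(c,n,np.array(r["xyz"]),round(r["confidence"],2),np.round(px(p,r["xyz"])))
    for n in ["hood_grip","mat","sprayer"]:
        for r in bot.masks_of(p,n)[:1]:
            w=world(p,r["mask"]); print(n,"mask",r["mask"].sum(),np.percentile(w,[2,50,98],axis=0).tolist())
for i,im in enumerate(ims): cv2.imwrite(f"pics/a{i}.png",im[:,:,::-1])
E
```

```text
pics
[ 0.1843 -0.6487  0.2383] [-0.0009  0.9904  0.138  -0.0002] 0.0 1.0047168385255
scene sprayer [ 0.5354  0.2176 -0.0039] 0.76 [241. 350.]
scene hood_grip [0.5366 0.2219 0.1783] 0.75 [225. 271.]
scene mat [ 0.4773 -0.1811 -0.0028] 0.66 [400. 268.]
scene oil_mid [ 0.6651 -0.0095  0.0877] 0.82 [286. 232.]
scene oil_mid [0.5379 0.2196 0.0658] 0.53 [234. 321.]
scene reel_mid [0.5332 0.0084 0.0291] 0.68 [323. 284.]
scene measure_mid [0.3974 0.0036 0.0283] 0.65 [376. 316.]
scene hood [0.5378 0.2218 0.0648] 0.86 [234. 323.]
hood_grip mask 2978 [[0.49595472844654565, 0.18726310227172246, 0.0691460263989568], [0.5144155097590891, 0.2333826525595559, 0.1304590475504916], [0.5697076401634792, 0.2626766753018947, 0.18277630267733969]]
mat mask 3465 [[0.3889573359671484, -0.2616673926948866, 0.002043427030546774], [0.47003857877806765, -0.1724648384605451, 0.004572310999165052], [0.5596575552743516, -0.09071605836343107, 0.006882738431828605]]
sprayer mask 4735 [[0.4782510971956707, 0.17011255314582238, 0.0008400136381102153], [0.5463957956997653, 0.24572132095519422, 0.034568301224707554], [0
[... 420 characters left out ...]
2] 0.34 [204. 244.]
top hood [0.5382 0.2232 0.068 ] 0.67 [201. 243.]
hood_grip mask 2463 [[0.49926549530880665, 0.1798553901114508, 0.07277354432468282], [0.534888924675784, 0.2124316308054811, 0.13764643804518034], [0.5759946235378186, 0.2571074119627807, 0.18413556899423067]]
mat mask 8561 [[0.3923857885176255, -0.2644128125969143, 0.00013672340881653268], [0.4770923171107806, -0.17946332191995173, 0.00458443689057908], [0.5629280962686994, -0.09370140919617095, 0.0086964195104904]]
sprayer mask 5067 [[0.482482180718529, 0.16167517563939335, 0.0022231852405414543], [0.6097264357800739, 0.19533807240956408, 0.04732776205158862], [0.6744333262385195, 0.2705897004603791, 0.10647755498632834]]
```

View pics/a0.png

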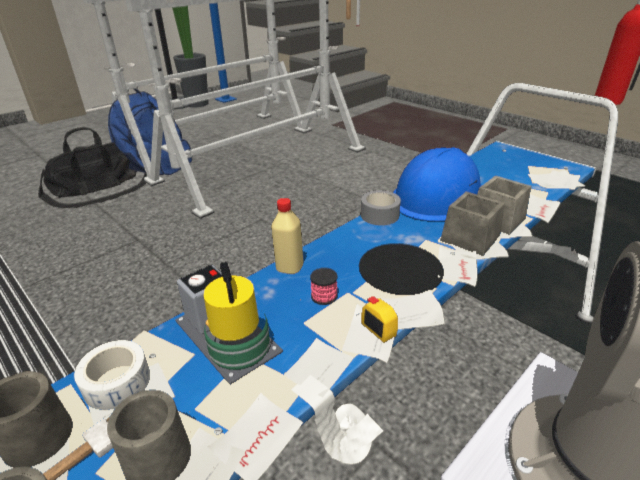

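View pics/a1.png

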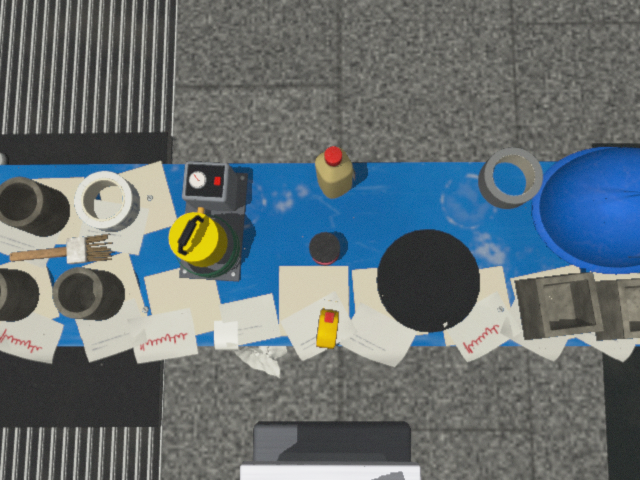

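Run:
```python
from h import *
np.set_printoptions(precision=4,suppress=True)
for c in ["scene","top"]:
    p=bot.read_camera(c); w=world(p)
    near=lambda x,y,r:np.hypot(w[:,0]-x,w[:,1]-y)<r
    b=w[near(.538,.219,.05)&(w[:,2]>.172)]
    r=cv2.minAreaRect(b[:,:2].astype(np.float32)); vt=np.linalg.svd(b[:,:2]-b[:,:2].mean(0))[2][0]
    print(c,"bar",len(b),b.mean(0),r,np.degrees(np.arctan2(vt[1],vt[0])))
    g=w[near(.62,.2,.12)&(w[:,2]>.088)&(w[:,2]<.112)&~near(.538,.219,.052)]
    print("pump",len(g),cv2.minAreaRect(g[:,:2].astype(np.float32)),g[:,2].max())
    h=w[near(.538,.219,.06)&(w[:,2]>.132)&(w[:,2]<.142)]
    print("hoodtop",cv2.minEnclosingCircle(h[:,:2].astype(np.float32)))
```

```text
scene bar 185 [0.5306 0.2251 0.1808] ((0.5333176851272583, 0.2234305441379547), (0.01308260578662157, 0.05102255195379257), 64.3780746459961) 154.97179109435922
pump 876 ((0.6397217512130737, 0.21443718671798706), (0.07718272507190704, 0.07153179496526718), 86.26554107666016) 0.10746851184075468
hoodtop ((0.5371150374412537, 0.22104108333587646), 0.04266705736517906)
top bar 306 [0.5392 0.2199 0.1813] ((0.5408092141151428, 0.22031810879707336), (0.014149002730846405, 0.061636120080947876), 63.41252136230469) 154.29409637799728
pump 1809 ((0.6428436040878296, 0.21286478638648987), (0.07833240181207657, 0.0712294951081276), 86.50521087646484) 0.1108482506198244
hoodtop ((0.5396106243133545, 0.2211652398109436), 0.04167003557085991)
```

>>> send_rows:
  deltas: "0.03 -0.025 -0.02 0; 0.065 -0.05 -0.04 0; 0.1 -0.08 -0.06 0; 0.14 -0.105 -0.06 0; 0.175 -0.13 -0.06 0"
  claw: 1

```text
t: 1.7
eef_pos: [0.319, -0.4749, 0.3005]
tool_rot: [0.001, 0.99, 0.138, 0.001]
contact_force: [0.9, -0.6, 0.3]
gripper_width: 0.997
grasp_force: 0.0
```

>>> send_rows:
  deltas: "0.035 -0.025 0 8; 0.07 -0.05 0 16; 0.105 -0.08 0 24; 0.14 -0.105 0 32; 0.175 -0.13 0 40"

```text
t: 2.2
eef_pos: [0.45, -0.3033, 0.2997]
tool_rot: [0.0, 0.978, -0.209, 0.0]
contact_force: [-0.1, -0.7, -0.3]
gripper_width: 1.002
grasp_force: 0.0
```

```bash
cat >> h.py <<'E'
from scipy.spatial.transform import Rotation as Ro
def rot(o): return Ro.from_quat(np.array(o["tool_rot"])[[1,2,3,0]]).as_matrix()
def to(x,y,z,ang=None):
    o=bot.get_obs(); R=rot(o); d=R.T@(np.array([x,y,z])-o["eef_pos"]); a=np.degrees(np.arctan2(R[1,0],R[0,0]))
    print("t",round(o["t"],2),"tcp",np.round(o["eef_pos"],4),"xang",round(a,2),"zax",np.round(R[:,2],3),"q7",round(o["q"][6],2),"| d",np.round(d,4),"spin",None if ang is None else round((a-ang+90)%180-90,2))
E
python3 - <<'E'
from h import *
to(.538,.2205,.27,-25.5)
E
```

```text
t 2.2 tcp [ 0.45   -0.3033  0.2997] xang -24.17 zax [ 0.001 -0.    -1.   ] q7 -1.54 | d [-0.1342 -0.514   0.0295] spin 1.33
```

>>> send_rows:
  deltas: "-0.011 -0.043 0 0; -0.022 -0.086 0 0; -0.033 -0.129 0 0; -0.044 -0.172 0 0; -0.055 -0.214 0 0"

```text
t: 2.7
eef_pos: [0.4854, -0.0851, 0.2997]
tool_rot: [0.0, 0.978, -0.207, 0.0]
contact_force: [0.7, -1.1, -0.3]
gripper_width: 1.002
grasp_force: 0.0
```

>>> send_rows:
  deltas: "-0.011 -0.043 0 0; -0.022 -0.086 0.01 0; -0.033 -0.129 0.02 0; -0.044 -0.172 0.02 0; -0.055 -0.214 0.03 1.3"

```text
t: 3.2
eef_pos: [0.5223, 0.1331, 0.2703]
tool_rot: [-0.001, 0.976, -0.218, 0.001]
contact_force: [1.3, 0.8, -0.0]
gripper_width: 1.0
grasp_force: 0.0
```

>>> send_rows:
  deltas: "-0.012 -0.043 0 0; -0.024 -0.086 0 0; -0.024 -0.086 0 0; -0.024 -0.086 0 0"

```text
t: 3.6
eef_pos: [0.536, 0.2203, 0.2691]
tool_rot: [-0.0, 0.976, -0.216, -0.0]
contact_force: [-0.0, -0.4, -0.4]
gripper_width: 0.997
grasp_force: 0.0
```

Run:
```python
from h import *
np.set_printoptions(precision=4,suppress=True)
p=bot.read_camera("wrist"); w=world(p)
for n in ["hood_grip","hood","sprayer"]:
    for r in bot.landmark_of(p,n)[:1]: print(n,np.array(r["xyz"]),r["confidence"])
b=w[(np.hypot(w[:,0]-.538,w[:,1]-.22)<.05)&(w[:,2]>.172)&(w[:,2]<.19)]
print(len(b),b.mean(0),cv2.minAreaRect(b[:,:2].astype(np.float32)))
h=w[(np.hypot(w[:,0]-.538,w[:,1]-.22)<.06)&(w[:,2]>.132)&(w[:,2]<.142)]
print(cv2.minEnclosingCircle(h[:,:2].astype(np.float32)))
to(.538,.2205,.166,-25.5)
cv2.imwrite("pics/w1.png",p["img"][:,:,::-1])
```

```text
hood_grip [0.5349 0.2205 0.1799] 0.74
hood [0.5375 0.2211 0.0661] 0.79
1571 [0.5409 0.2182 0.1824] ((0.5378736853599548, 0.2195078581571579), (0.012792357243597507, 0.0619017593562603), 64.72892761230469)
((0.5382012724876404, 0.2193998247385025), 0.041115012019872665)
t 3.8 tcp [0.5366 0.2173 0.2693] xang -25.28 zax [ 0.    -0.001 -1.   ] q7 -2.64 | d [-0.0002 -0.0035  0.1033] spin 0.22
```

View pics/w1.png

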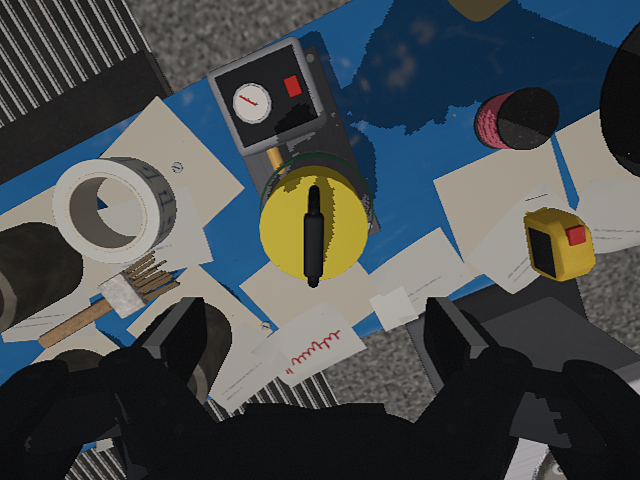

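>>> send_rows:
  deltas: "0 -0.002 0.03 0.2; 0 -0.002 0.06 0.2; 0 -0.002 0.085 0.2; 0 -0.002 0.103 0.2; 0 -0.002 0.103 0.2"

```text
t: 4.3
eef_pos: [0.5359, 0.2186, 0.164]
tool_rot: [0.002, 0.975, -0.22, -0.002]
contact_force: [-0.2, 0.0, 0.2]
gripper_width: 0.995
grasp_force: 0.0
```

>>> send_rows:
  deltas: "0 0 0 0; 0 0 0 0; 0 0 0 0; 0 0 0 0; 0 0 0 0"
  claw: 0
  force: 40

```text
t: 4.8
eef_pos: [0.5374, 0.221, 0.1669]
tool_rot: [-0.0, 0.976, -0.219, 0.0]
contact_force: [-2.1, -1.8, 14.2]
gripper_width: 0.148
grasp_force: 24.4
```

>>> send_rows:
  deltas: "0 0 0 0; 0 0 0 0; 0 0 0 0"

```text
t: 5.1
eef_pos: [0.5375, 0.221, 0.1669]
tool_rot: [-0.0, 0.976, -0.219, 0.0]
contact_force: [-1.4, -1.1, 4.8]
gripper_width: 0.143
grasp_force: 39.6
```

>>> send_rows:
  deltas: "0 0 -0.01 0; 0 0 -0.03 0; 0 0 -0.06 0; 0 0 -0.09 0; 0 0 -0.11 0"

```text
t: 5.6
eef_pos: [0.5375, 0.2214, 0.2788]
tool_rot: [-0.001, 0.976, -0.219, 0.001]
contact_force: [-0.5, 0.1, -0.7]
gripper_width: 0.147
grasp_force: 39.1
```

Run:
```python
from h import *
o=bot.get_obs();print(o["contact_force"],o["gripper_width"],o["grasp_force"],o["q"])
to(.476,-.18,.25,-25.5)
```

```text
[-0.45891326  0.10237722 -0.71884504] 0.14725202836794973 39.12564039230347 [-0.14312921  0.32224129 -0.44527227  1.71706811  0.15120627  1.13419105
 -2.64504044]
t 5.6 tcp [0.5375 0.2214 0.2788] xang -25.32 zax [ 0.002  0.001 -1.   ] q7 -2.65 | d [0.1161 0.3891 0.0282] spin 0.18
```

>>> send_rows:
  deltas: "0.006 0.02 0 0; 0.017 0.057 0 0; 0.03 0.1 0 0; 0.043 0.143 0 0; 0.056 0.186 0 0"

```text
t: 6.1
eef_pos: [0.5075, 0.0273, 0.2766]
tool_rot: [-0.0, 0.976, -0.219, 0.0]
contact_force: [0.4, -0.3, -1.1]
gripper_width: 0.143
grasp_force: 39.1
```

>>> send_rows:
  deltas: "0.013 0.043 0.0 0; 0.026 0.086 0 0; 0.039 0.129 0 0; 0.052 0.172 0 0; 0.06 0.203 0 0"

```text
t: 6.6
eef_pos: [0.4744, -0.1834, 0.2766]
tool_rot: [0.0, 0.975, -0.221, 0.0]
contact_force: [0.4, -0.0, -2.3]
gripper_width: 0.145
grasp_force: 39.1
```

Run:
```python
from h import *
p=bot.read_camera("top"); 
for n in ["mat","hood","hood_grip"]:
    for r in bot.landmark_of(p,n)[:1]: print(n,np.round(r["xyz"],4),r["confidence"])
to(.476,-.18,.106,-25.5)
p=bot.read_camera("scene"); cv2.imwrite("pics/s2.png",p["img"][100:400,200:600,::-1])
```

```text
mat [ 4.736e-01 -1.786e-01 -3.000e-04] 0.62
hood [ 0.4763 -0.1858  0.1751] 0.62
hood_grip [ 0.4756 -0.186   0.2869] 0.98
t 6.8 tcp [ 0.4752 -0.1806  0.2764] xang -25.44 zax [-0.  0. -1.] q7 -1.82 | d [ 0.0005 -0.0008  0.1704] spin 0.06
```

View pics/s2.png

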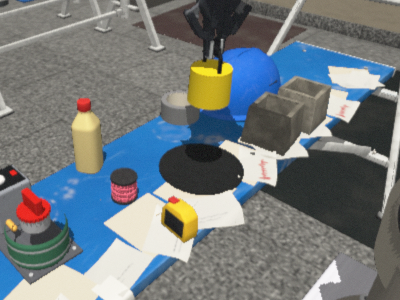

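>>> send_rows:
  deltas: "0 0 0.03 0; 0 0 0.065 0; 0 0 0.1 0; 0 0 0.13 0; 0 0 0.15 0"

```text
t: 7.35
eef_pos: [0.4751, -0.178, 0.1244]
tool_rot: [-0.001, 0.976, -0.218, -0.001]
contact_force: [-1.0, -0.5, -1.6]
gripper_width: 0.142
grasp_force: 39.1
```

>>> send_rows:
  deltas: "0 0 0.007 0; 0 0 0.012 0; 0 0 0.016 0; 0 0 0.019 0; 0 0 0.019 0"

```text
t: 7.85
eef_pos: [0.4758, -0.1803, 0.1077]
tool_rot: [0.0, 0.976, -0.219, 0.0]
contact_force: [-0.8, -0.1, -0.9]
gripper_width: 0.144
grasp_force: 39.2
```

>>> send_rows:
  deltas: "0 0 0.001 0; 0 0 0.002 0; 0 0 0.003 0; 0 0 0.003 0"

```text
t: 8.25
eef_pos: [0.476, -0.1806, 0.1059]
tool_rot: [0.0, 0.976, -0.219, 0.001]
contact_force: [-4.2, 1.5, 13.5]
gripper_width: 0.143
grasp_force: 41.1
```

>>> send_rows:
  deltas: "0 0 -0.001 0; 0 0 -0.001 0; 0 0 -0.001 0; 0 0 -0.001 0; 0 0 -0.001 0"
  claw: 0.7

```text
t: 8.75
eef_pos: [0.4755, -0.1803, 0.1052]
tool_rot: [-0.0, 0.976, -0.219, -0.0]
contact_force: [-0.3, -0.6, 0.5]
gripper_width: 0.702
grasp_force: 0.0
```

>>> send_rows:
  deltas: "0 0 -0.01 0; 0 0 -0.04 0; 0 0 -0.08 0; 0 0 -0.12 0; 0 0 -0.17 0"

```text
t: 9.25
eef_pos: [0.4745, -0.1799, 0.2767]
tool_rot: [-0.0, 0.976, -0.219, -0.001]
contact_force: [1.3, 0.3, 0.3]
gripper_width: 0.702
grasp_force: 0.0
```

Run:
```python
from h import *
p=bot.read_camera("top"); w=world(p)
for n in ["mat","hood","cap_grip","cap","sprayer"]:
    for r in bot.landmark_of(p,n)[:1]: print(n,np.round(r["xyz"],4),r["confidence"])
for c in ["top","scene"]:
    p=bot.read_camera(c); w=world(p)
    for n in ["cap_grip"]:
        for r in bot.landmark_of(p,n)[:1]: print(n,np.round(r["xyz"],4),r["confidence"])
    b=w[(np.hypot(w[:,0]-.538,w[:,1]-.22)<.04)&(w[:,2]>.121)&(w[:,2]<.136)]
    vt=np.linalg.svd(b[:,:2]-b[:,:2].mean(0))[2][0]
    print(c,len(b),b.mean(0),b[:,2].max(),cv2.minAreaRect(b[:,:2].astype(np.float32)),np.degrees(np.arctan2(vt[1],vt[0])))
to(.538,.22,.2,-3.5); print(bot.get_obs()["q"])
```

```text
mat [ 0.4783 -0.1804  0.0045] 0.19
hood [ 0.478  -0.1794  0.0047] 0.63
cap_grip [0.5388 0.2201 0.1173] 0.59
cap [0.5332 0.2189 0.0928] 0.93
sprayer [5.369e-01 2.202e-01 2.000e-04] 0.87
cap_grip [0.5369 0.2188 0.118 ] 0.81
top 249 [0.53670981 0.21873202 0.12888506] 0.13455225751647293 ((0.5374119877815247, 0.2194463014602661), (0.015041305683553219, 0.04621293395757675), 87.35469055175781) 177.7568058830322
cap_grip [0.5339 0.2205 0.1148] 0.88
scene 207 [0.53150332 0.22186943 0.12779345] 0.13154658910250094 ((0.5347069501876831, 0.22065286338329315), (0.014118591323494911, 0.04721597209572792), 87.87075805664062) 178.80264595727036
t 9.75 tcp [ 0.4749 -0.1801  0.2741] xang -25.34 zax [-0.002  0.001 -1.   ] q7 -1.82 | d [-0.114  -0.3887  0.0743] spin -21.84
[ 0.43314465  0.18021614 -0.21906887  1.89334671  0.04398849  1.07511728
 -1.81658792]
```

>>> send_rows:
  deltas: "-0.011 -0.037 0 -8; -0.022 -0.076 0 -16; -0.034 -0.115 0 -24; -0.045 -0.155 0 -32; -0.057 -0.194 0 -40"

```text
t: 10.25
eef_pos: [0.5069, 0.021, 0.2747]
tool_rot: [-0.0, 0.991, 0.13, -0.0]
contact_force: [0.9, 1.0, 0.9]
gripper_width: 0.7
grasp_force: 0.0
```

>>> send_rows:
  deltas: "0.016 -0.037 0 -8; 0.032 -0.074 0 -16; 0.048 -0.111 0 -24; 0.065 -0.148 0 -32; 0.081 -0.185 0 -40"

```text
t: 10.75
eef_pos: [0.5385, 0.2203, 0.2745]
tool_rot: [-0.0, 0.887, 0.462, -0.001]
contact_force: [-0.1, -0.6, 0.3]
gripper_width: 0.704
grasp_force: 0.0
```

>>> send_rows:
  deltas: "0 0 0 -8; 0 0 0 -16; 0 0 0 -24; 0 0 0 -32; 0 0 0 -40"

```text
t: 11.25
eef_pos: [0.5383, 0.2187, 0.2744]
tool_rot: [-0.0, 0.676, 0.737, -0.001]
contact_force: [-0.3, 0.5, 0.1]
gripper_width: 0.702
grasp_force: 0.0
```

>>> send_rows:
  deltas: "0 0 0 -8; 0 0 0 -16; 0 0 0 -24; 0 0 0 -32; 0 0 0 -40"

```text
t: 11.75
eef_pos: [0.5384, 0.2187, 0.2745]
tool_rot: [-0.001, 0.383, 0.924, -0.0]
contact_force: [-0.2, -0.1, -0.2]
gripper_width: 0.701
grasp_force: 0.0
```

>>> send_rows:
  deltas: "0 0 0.01 -8; 0 0 0.02 -16; 0 0 0.03 -24; 0 0 0.04 -32; 0 0 0.05 -40; "

```text
t: 12.25
eef_pos: [0.5384, 0.2186, 0.2241]
tool_rot: [-0.001, 0.044, 0.999, -0.0]
contact_force: [0.5, 0.4, -0.9]
gripper_width: 0.701
grasp_force: 0.0
```

Run:
```python
from h import *
p=bot.read_camera("wrist"); w=world(p)
for r in bot.landmark_of(p,"cap_grip")[:1]: print(np.round(r["xyz"],4),r["confidence"])
b=w[(np.hypot(w[:,0]-.538,w[:,1]-.22)<.04)&(w[:,2]>.122)&(w[:,2]<.136)]
vt=np.linalg.svd(b[:,:2]-b[:,:2].mean(0))[2][0]
print(len(b),b.mean(0),b[:,2].max(),cv2.minAreaRect(b[:,:2].astype(np.float32)),np.degrees(np.arctan2(vt[1],vt[0])))
b=w[(np.hypot(w[:,0]-.538,w[:,1]-.22)<.06)&(w[:,2]>.095)&(w[:,2]<.105)]
print(cv2.minEnclosingCircle(b[:,:2].astype(np.float32)))
to(.537,.2195,.106,-2.5)
cv2.imwrite("pics/w3.png",p["img"][:,:,::-1])
```

```text
[0.5353 0.2187 0.1149] 0.71
1443 [0.53323775 0.21787896 0.12998456] 0.13266143975212608 ((0.5345063805580139, 0.21775510907173157), (0.014002636075019836, 0.04556094482541084), 86.79635620117188) -3.1253955185518283
((0.5348596572875977, 0.21789442002773285), 0.029498279094696045)
t 12.35 tcp [0.5377 0.218  0.2231] xang 174.72 zax [-0.004 -0.001 -1.   ] q7 0.56 | d [0.0004 0.0015 0.1171] spin -2.78
```

View pics/w3.png

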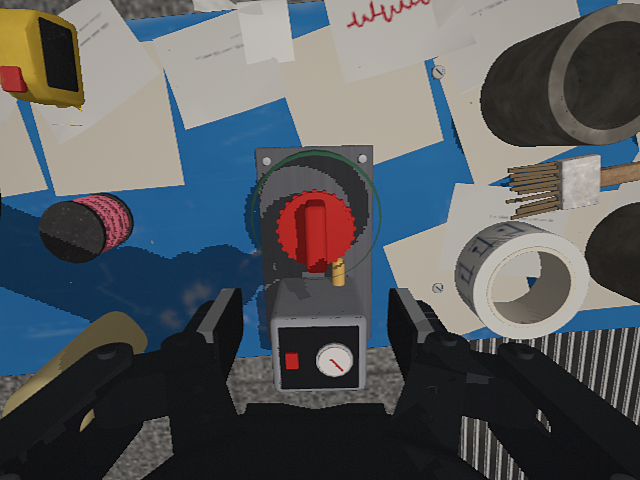

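>>> send_rows:
  deltas: "0.002 0.001 0.03 -2.3; 0.002 0.001 0.06 -2.3; 0.002 0.001 0.085 -2.3; 0.002 0.001 0.105 -2.3; 0.002 0.001 0.111 -2.3"

```text
t: 12.85
eef_pos: [0.5357, 0.2193, 0.1123]
tool_rot: [-0.002, 0.028, 1.0, -0.001]
contact_force: [0.1, -0.6, 1.1]
gripper_width: 0.699
grasp_force: 0.0
```

>>> send_rows:
  deltas: "0 0 0 0; 0 0 0 0; 0 0 0 0; 0 0 0 0; 0 0 0 0"
  claw: 0
  force: 60

```text
t: 13.35
eef_pos: [0.5375, 0.2206, 0.1157]
tool_rot: [0.001, 0.027, 1.0, 0.0]
contact_force: [0.4, -0.4, 7.1]
gripper_width: 0.148
grasp_force: 60.6
```

Run:
```python
from h import *
o=bot.get_obs();print(bot.tips_ahead,o["contact_force"],o["torque"],o["gripper_width"],o["grasp_force"])
to(.536,.219,.112,-3)
```

```text
0.008 [ 0.39507267 -0.37663864  7.14518472] [-0.1210715   0.17588573  0.00899639] 0.14772740937601758 60.634886026382446
t 13.35 tcp [0.5375 0.2206 0.1157] xang 176.93 zax [ 0.002  0.001 -1.   ] q7 0.49 | d [ 0.0014 -0.0017  0.0037] spin -0.07
```

>>> send_rows:
  deltas: "0 0 0 3; 0 0 0 6; 0 0 0 9; 0 0 0 12; 0 0 0 12"

```text
t: 13.85
eef_pos: [0.537, 0.2196, 0.1157]
tool_rot: [0.001, 0.132, 0.991, -0.001]
contact_force: [-2.6, -3.5, 10.3]
gripper_width: 0.15
grasp_force: 61.3
```

```bash
cat > s.py <<'E'
from h import *
o=bot.get_obs();print(np.round(o["contact_force"],1),np.round(o["torque"],2),o["gripper_width"],o["grasp_force"]); to(.536,.219,.112,-3)
E
python3 s.py
```

```text
[-2.6 -3.5 10.3] [-0.78  0.68 -0.01] 0.14995900712124802 61.33251965045929
t 13.85 tcp [0.537  0.2196 0.1157] xang 164.85 zax [ 0.001 -0.002 -1.   ] q7 0.3 | d [ 0.0008 -0.0009  0.0037] spin -12.15
```

>>> send_rows:
  deltas: "0 0 -0.002 3; 0 0 -0.002 6; 0 0 -0.002 9; 0 0 -0.002 10; 0 0 -0.002 10"

```text
t: 14.35
eef_pos: [0.5365, 0.2191, 0.1165]
tool_rot: [0.0, 0.215, 0.977, -0.001]
contact_force: [-1.9, -5.4, 5.4]
gripper_width: 0.151
grasp_force: 78.2
```

```bash
python3 s.py
```

```text
[-1.9 -5.4  5.4] [-1.28  0.45  1.88] 0.15110649861360909 78.15489845350385
t 14.35 tcp [0.5365 0.2191 0.1165] xang 155.13 zax [ 0.    -0.003 -1.   ] q7 0.16 | d [ 0.0004 -0.0003  0.0045] spin -21.87
```

>>> send_rows:
  deltas: "0 0 0 -6; 0 0 0 -12; 0 0 0 -18; 0 0 0 -24; 0 0 0 -30"

```text
t: 14.85
eef_pos: [0.5369, 0.2206, 0.1164]
tool_rot: [-0.0, -0.044, 0.999, 0.001]
contact_force: [0.5, -1.1, -0.8]
gripper_width: 0.147
grasp_force: 59.8
```

```bash
python3 s.py
python3 - <<'E'
from h import *
p=bot.read_camera("top"); w=world(p); cv2.imwrite("pics/t4.png",cv2.resize(p["img"][180:300,140:300,::-1],None,fx=4,fy=4))
E
```

```text
[ 0.5 -1.1 -0.8] [ 0.    0.04 -0.03] 0.1473675297110354 59.79908466339111
t 14.85 tcp [0.5369 0.2206 0.1164] xang -174.9 zax [-0.     0.002 -1.   ] q7 0.61 | d [ 0.001  -0.0015  0.0044] spin 8.1
```

View pics/t4.png

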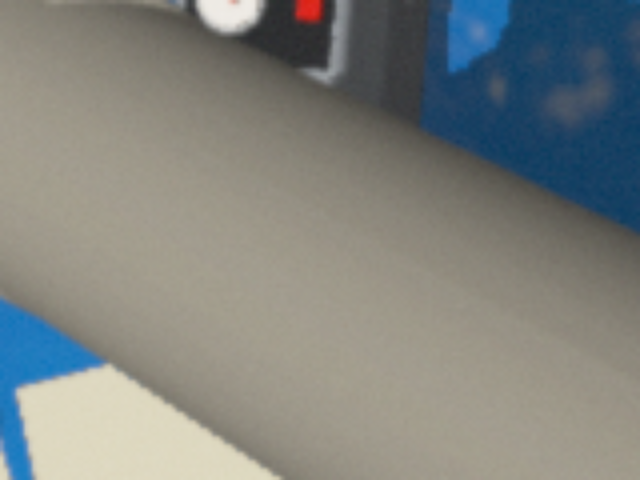

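>>> send_rows:
  deltas: "0 0 0 -7; 0 0 0 -14; 0 0 0 -21; 0 0 0 -28; 0 0 0 -35"

```text
t: 15.4
eef_pos: [0.5369, 0.2205, 0.1164]
tool_rot: [0.0, -0.342, 0.94, 0.001]
contact_force: [-0.6, -0.2, -0.3]
gripper_width: 0.15
grasp_force: 59.8
```

```bash
python3 s.py
```

```text
[-0.6 -0.2 -0.3] [-0.01  0.02 -0.01] 0.15037579513379792 59.79842126369476
t 15.4 tcp [0.5369 0.2205 0.1164] xang -139.97 zax [-0.     0.002 -1.   ] q7 1.15 | d [ 0.0016 -0.0006  0.0044] spin 43.03
```

>>> send_rows:
  deltas: "0 0 0 -3; 0 0 0 -6; 0 0 0 -9; 0 0 0 -12; 0 0 0 -12"

```text
t: 15.9
eef_pos: [0.5368, 0.2203, 0.1162]
tool_rot: [-0.0, -0.437, 0.9, 0.001]
contact_force: [0.6, -1.0, -0.9]
gripper_width: 0.152
grasp_force: 59.8
```

```bash
python3 s.py
```

```text
[ 0.6 -1.  -0.9] [ 0.02 -0.03 -0.01] 0.15156345535903906 59.7981458902359
t 15.9 tcp [0.5368 0.2203 0.1162] xang -128.19 zax [-0.001  0.001 -1.   ] q7 1.33 | d [ 0.0015 -0.0002  0.0042] spin 54.81
```

>>> send_rows:
  deltas: "0 0 0 -2; 0 0 0 -4; 0 0 0 -6; 0 0 0 -6"

```text
t: 16.3
eef_pos: [0.536, 0.2207, 0.1162]
tool_rot: [-0.0, -0.483, 0.875, 0.001]
contact_force: [-2.7, 1.4, 0.2]
gripper_width: 0.146
grasp_force: 59.9
```

```bash
python3 s.py
```

```text
[-2.7  1.4  0.2] [0.2 0.6 0. ] 0.14649726366794327 59.92529511451721
t 16.3 tcp [0.536  0.2207 0.1162] xang -122.18 zax [-0.001  0.001 -1.   ] q7 1.42 | d [ 0.0014 -0.0008  0.0042] spin 60.82
```

Little twist so far, but a side load is starting to show. I'll turn on to the stop.

>>> send_rows:
  deltas: "0 0 0 -2; 0 0 0 -4; 0 0 0 -5; 0 0 0 -5"

```text
t: 16.7
eef_pos: [0.5359, 0.2207, 0.1163]
tool_rot: [-0.0, -0.521, 0.854, 0.001]
contact_force: [-4.9, 2.6, 0.7]
gripper_width: 0.151
grasp_force: 64.4
```

```bash
python3 s.py
```

```text
[-4.9  2.6  0.7] [ 0.51  1.23 -1.23] 0.15065211391547692 64.40837502479553
t 16.7 tcp [0.5359 0.2207 0.1163] xang -117.22 zax [-0.002  0.001 -1.   ] q7 1.5 | d [ 0.0014 -0.0009  0.0043] spin 65.78
```

>>> send_rows:
  deltas: "0 0 0 2; 0 0 -0.002 2; 0 0 -0.004 2; 0 0 -0.006 2; 0 0 -0.008 2"

```text
t: 17.2
eef_pos: [0.5349, 0.2191, 0.1217]
tool_rot: [-0.002, -0.507, 0.862, 0.001]
contact_force: [-2.6, 2.7, -14.7]
gripper_width: 0.146
grasp_force: 59.9
```

```bash
python3 s.py
```

```text
[ -2.6   2.7 -14.7] [ 0.8   0.83 -0.42] 0.14608587371631832 59.886817932128906
t 17.2 tcp [0.5349 0.2191 0.1217] xang -119.04 zax [-0.004 -0.001 -1.   ] q7 1.48 | d [-0.0005 -0.001   0.0096] spin 63.96
```

```bash
python3 - <<'E'
from h import *
p=bot.read_camera("wrist"); w=world(p)
for r in bot.masks_of(p,"cap")[:1]:
    m=r["mask"]; c=world(p,m); print(m.sum(),np.percentile(c[:,2],[5,25,50,75,95]).round(4))
for r in bot.landmark_of(p,"cap")[:1]: print(np.round(r["xyz"],4),r["confidence"])
cv2.imwrite("pics/w5.png",p["img"][:,:,::-1])
E
python3 s.py
```

```text
10051 [0.1048 0.1061 0.1072 0.1358 0.1368]
[ -5.7   0.1 -10.2] [ 0.43  1.41 -0.31] 0.14970270651685835 60.439692735672
t 17.35 tcp [0.535  0.2192 0.123 ] xang -119.0 zax [-0.004 -0.002 -1.   ] q7 1.48 | d [-0.0003 -0.001   0.011 ] spin 64.0
```

View pics/w5.png

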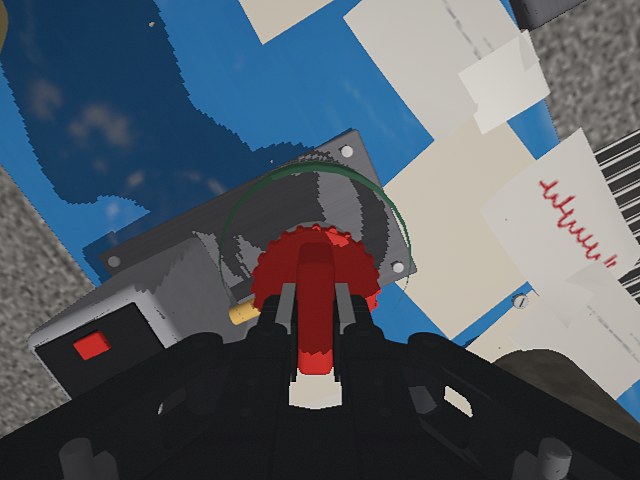

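>>> send_rows:
  deltas: "0.0007 0.0013 -0.002 0; 0.0007 0.0013 -0.006 0; 0.0007 0.0013 -0.01 0; 0.0007 0.0013 -0.014 0; 0.0007 0.0013 -0.018 0"

```text
t: 17.85
eef_pos: [0.536, 0.2202, 0.1434]
tool_rot: [0.001, -0.507, 0.862, -0.0]
contact_force: [0.2, -0.1, -1.0]
gripper_width: 0.151
grasp_force: 61.7
```

```bash
python3 s.py
```

```text
[ 0.2 -0.1 -1. ] [-0.01  0.03  0.03] 0.15124378843403477 61.73869729042053
t 17.85 tcp [0.536  0.2202 0.1434] xang -119.06 zax [ 0.002  0.    -1.   ] q7 1.49 | d [ 0.0011 -0.0006  0.0314] spin 63.94
```

>>> send_rows:
  deltas: "0 0 -0.015 0; 0 0 -0.035 0; 0 0 -0.055 0; 0 0 -0.068 0; 0 0 -0.073 0"

```text
t: 18.35
eef_pos: [0.5359, 0.2208, 0.2178]
tool_rot: [0.001, -0.507, 0.862, -0.0]
contact_force: [0.0, 0.0, -2.0]
gripper_width: 0.149
grasp_force: 61.7
```

>>> send_rows:
  deltas: "0 0 0 0; 0 0 0 0; 0 0 0 0; 0 0 0 0"

```text
t: 18.75
eef_pos: [0.5349, 0.2199, 0.2145]
tool_rot: [-0.001, -0.507, 0.862, 0.0]
contact_force: [-0.2, 0.9, -0.4]
gripper_width: 0.15
grasp_force: 61.7
```

```bash
python3 s.py
python3 - <<'E'
from h import *
for c in ["wrist","scene"]:
    p=bot.read_camera(c)
    for n in ["cap_grip","hood","oil_mid","reel_mid","measure_mid"]:
        for r in bot.landmark_of(p,n)[:1]: print(c,n,np.round(r["xyz"],4),round(r["confidence"],2))
cv2.imwrite("pics/s6.png",p["img"][:,:,::-1])
E
```

```text
[-0.2  0.9 -0.4] [ 0.    0.01 -0.02] 0.14994132582336286 61.725608110427856
t 18.75 tcp [0.5349 0.2199 0.2145] xang -119.03 zax [-0.001 -0.    -1.   ] q7 1.56 | d [ 1.000e-04 -1.400e-03  1.025e-01] spin 63.97
wrist cap_grip [0.5364 0.218  0.2142] 0.87
scene cap_grip [0.5337 0.2188 0.2152] 0.62
scene hood [ 4.779e-01 -1.816e-01 -2.000e-04] 0.92
scene oil_mid [ 0.6645 -0.0112  0.0879] 0.95
scene reel_mid [0.5352 0.0102 0.0257] 0.58
scene measure_mid [0.396  0.0029 0.0299] 0.59
```

View pics/s6.png

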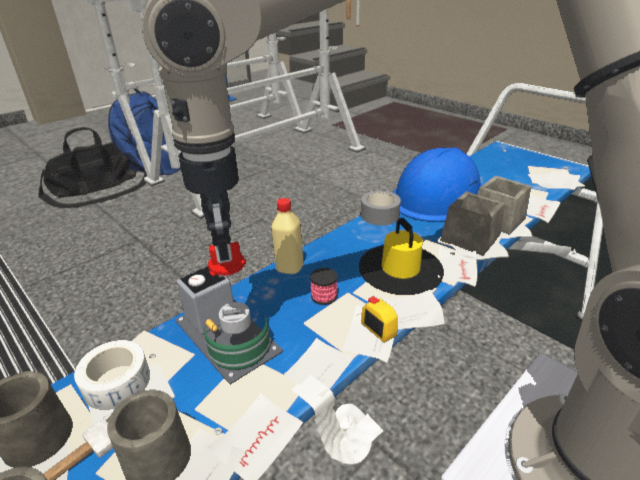

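The picture shows the cap held at (228,258), clear of the open steel neck at (235,318). The hood stands upright inside the mat at (402,255), and the oil bottle, reel and tape measure haven't moved.

```bash
python3 -c "
from station import bot
print(bot.hand_in())"
```

```text
the job is handed in; nothing more can be done
None
```

I handed the job in at about 19 s: the hood stands upright on the mat, the cap unscrewed anticlockwise seen from above (clockwise hit a hard stop), it is held about 10 cm above its seat, and the bystanders were not moved.

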